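# Find the stamped autoclave pan and push it to the dispatch rail

## Robot

A 7-joint arm with a two-finger parallel gripper is mounted at the origin on the work surface; the furniture and walls round the work are solid. World frame = base frame: x ahead of the robot, y to its left, z up, the work surface at z = 0. Lengths are in m, angles in degrees, forces in N, time in s.
With the tool pointing down it reaches from about 0.4 to 0.85 m from the base axis. Payload 10.4 kg.
Tool frame: the origin (TCP) lies midway between the tips of the shut fingers; the grasp point (between the pads) lies 19 mm behind it; z points along the fingers, x is the direction in which the jaws open and shut, and the axes are right-handed (so a half turn about z gives the same grasp; the last joint's range is limited). The gripper opens to 87 mm and grips with 3 to 60 N. Pads are 19 mm wide; open, the fingers measure 117 mm over their backs; the gripper's body (75 mm by 190 mm) begins 51 mm behind the grasp point.
Start: joints at [-73.43, 19.034, -3.707, 83.658, 1.238, 77.344, -5.071], TCP at [0.192, 0.595, 0.223] pointing down, gripper open.
Joint ranges: [-148.97, 148.97], [-28.65, 121.19], [-84.17, 76.75], [9.2, 138.47], [-72.65, 252.65], [3.7, 117.97], [-149.18, 149.18]. Speed limits (degrees/s): [127.2, 127.2, 159.86, 159.86, 180, 180, 180].

## Interface

Orientations are given as [roll, pitch, yaw] about the fixed x, y, z axes, in that order (R = Rz(yaw) Ry(pitch) Rx(roll)).
In Python, from station import r, vision gives the robot as it stands.
- The arm moves only by the shell command python3 -m creep 'ROWS'. ROWS is JSON, a list of rows, each an object of numbers: "fingers": the finger opening in cm, from 0 to 8.7; "dx", "dy", "dz": the shift along the tool's x, y, z in cm; "turn": the turn about the tool's z in rad. In form: [{"fingers": .., "dx": .., "dy": .., "dz": .., "turn": ..}, ...]. A call has 1 to 5 rows; each row shifts and turns the commanded pose from where the row before left it, along the tool's axes as they then stand; what a row does not reach is not made up. A row lasts 1/12 s, in which the tool goes at most 41.7 mm and 7.16 degrees, less where a joint would pass 70% of its speed; a pose out of reach is approached as far as the arm can. A call with a gripper value outside its range is refused whole. The fingers move at their own pace and stop on an object; the grip force is fixed at half the most. Time passes only in rows, so rows that do not move let the fingers close. It gives the time, the measured TCP pose, the force and the opening at its end, in the units of the state.
- r.state(): the state, without advancing time (a new reading comes with each control period).
- vision.snapshot(name): name is "side" or "top"; returns a dict with "frame" (384x512x3 uint8, red, green, blue), "fov_y" (degrees; the focal length in pixels is half the picture's height over the tangent of half this angle, whatever the lens; pixels are square), "cx", "cy" (the principal point, pixels), "world_to_cam" (4x4, takes a point from world to camera coordinates). Camera axes: x right, y down, z forward; pixel columns grow to the right and rows downward; lengths in m; the calibration is good to about 2 mm. A picture is of the moment at which its call begins. There is no depth.
- r.job_done(): hands the job in, once; it reports no verdict.
The state is a dict: "clock": time; "q": joint angles; "joint_velocities": joint speeds; "tau": joint torques, N m; "tool_pos": TCP position; "orientation": TCP orientation; "contact_force": force on the tool from outside, world axes, zero at the start; "moment": the same for the moment, N m; "finger_gap": finger opening in m.
Only numpy, scipy, OpenCV 4.12 (cv2) and the standard library are available. Lean on these libraries where they do the work, as an engineer would, in place of code of your own. Each camera call takes 0.05 s, during which the arm holds its last target. There are 200 camera calls.

## Task

One of the two white autoclave pans carries a black ring-and-cross stamp on its underside, and only that one may go out. Check the left-hand pan and then the right-hand one: press down on its back rim with the fingertips until the rim reaches the bench and the near edge stands up, keep it there for a second so that the underside can be seen, and let it back down on its base. Then push the stamped pan away from you until its back wall sits squarely against the aluminium rail; leave the other pan where it stands, never pinch or lift a pan off the bench, and do not disturb the things around them.

Things in the scene. Friction and masses are not known exactly. Their poses are not given: they have to be found in the camera images.
- pan_1: one of two outwardly identical open white plastic pans (left or right), loose, 0.2 to 0.4 kg, most of it in the thick base. Origin at the centre of its underside, z up, x to its back (away from the robot within 12 degrees), y along its back edge. Base 104 (x) x 124 (y) mm; walls flare to a flat rim, outside 163 x 183 mm, 94 mm above the base, overhanging it by 29 mm all round
- pan_2: one of two outwardly identical open white plastic pans (left or right), loose, 0.2 to 0.4 kg, most of it in the thick base. Origin at the centre of its underside, z up, x to its back (away from the robot within 12 degrees), y along its back edge. Base 104 (x) x 124 (y) mm; walls flare to a flat rim, outside 163 x 183 mm, 94 mm above the base, overhanging it by 29 mm all round
- pan_1_back_foot (a point): middle of the back edge of pan_1's base, on its underside, 52 mm behind the origin. Pressing down on the back rim (4 to 12 N) turns the pan about this edge, near side up; the rim swings down and about 70 mm outwards, so the fingertip must follow it, until it meets the bench at about 72 degrees. Let up, the pan drops back by itself. Its rubber foot grips the bench (friction 0.65 to 0.95): push low, say inside on the back wall; pushed at the rim it may tip
- pan_1_front_foot (a point): middle of the front edge of pan_1's base, 52 mm in front of the origin. Rim: its flat is 17 mm wide, 60 to 77 mm from the pan's centre at back and front, with an outer bead 4 mm wide and 3 mm higher. Inside: floor 15 mm above the underside, 90 x 110 mm; front and back inner walls lean out from 50 mm from the centre near the floor to 59 mm at the rim
- pan_2_back_foot (a point): middle of the back edge of pan_2's base, on its underside, 52 mm behind the origin. Pressing down on the back rim (4 to 12 N) turns the pan about this edge, near side up; the rim swings down and about 70 mm outwards, so the fingertip must follow it, until it meets the bench at about 72 degrees. Let up, the pan drops back by itself. Its rubber foot grips the bench (friction 0.65 to 0.95): push low, say inside on the back wall; pushed at the rim it may tip
- pan_2_front_foot (a point): middle of the front edge of pan_2's base, 52 mm in front of the origin. Rim: its flat is 17 mm wide, 60 to 77 mm from the pan's centre at back and front, with an outer bead 4 mm wide and 3 mm higher. Inside: floor 15 mm above the underside, 90 x 110 mm; front and back inner walls lean out from 50 mm from the centre near the floor to 59 mm at the rim
- stamp (a point): centre of the stamp, a black ring 82 mm across with a cross in it, in the middle of the underside of one of the pans (the pan that this point lies under is the stamped one), to be seen from the robot's side only while that pan is tipped. The other pan's underside is plain white
- dispatch_rail: the dispatch line: a fixed aluminium rail, 680 mm long (y), 20 mm thick, 40 mm high, across the bench behind both pans. Origin on the bench at the middle of its front face (towards the robot); x square to the face, away from the robot; y along it to the left. A pan pushed squarely home has its back wall against this face, its rim above the rail, its origin 56 mm in front of the face
- vial_1: small screw-cap vial, 31 mm across, 60 mm tall, standing between the two pans; origin at the centre of its underside; loose, not part of the job
- forceps: steel forceps, 128 x 16 x 10 mm, lying lengthwise between the two pans; origin at the centre of the underside; loose, not part of the job
- tip_box: clear pipette-tip box, 91 x 122 x 69 mm, to the left of the left-hand pan; origin at the centre of its underside; loose, not part of the job
- bench_timer: white bench timer, 26 x 68 x 62 mm, to the right of the right-hand pan; origin at the centre of its underside; loose, not part of the job
- dropper_1: dropper bottle, 29 mm across, 100 mm tall, at the far right; origin at the centre of its underside; loose, not part of the job
- dropper_3: dropper bottle, 29 mm across, 92 mm tall, at the far right; origin at the centre of its underside; loose, not part of the job

How it is judged (in metres and radians):
On the way, in this order (a step that is already met when the one before it is completed fails the run):
1. the left-hand pan is tipped up on the back edge of its base (more than 57 degrees) and kept there for half a second (((world y of pan_1 above 0 m and (angle between pan_1's own z axis and vertical above 1 rad and height (world z) of pan_1_back_foot below 0.012 m)) or (world y of pan_2 above 0 m and (angle between pan_2's own z axis and vertical above 1 rad and height (world z) of pan_2_back_foot below 0.012 m)))), for 0.5 s.
2. then, with the first pan back on its base, the right-hand pan is tipped in the same way and kept there for half a second (((not (world y of pan_1 above 0 m) and (angle between pan_1's own z axis and vertical above 1 rad and height (world z) of pan_1_back_foot below 0.012 m) and angle between pan_2's own z axis and vertical below 0.1 rad) or (not (world y of pan_2 above 0 m) and (angle between pan_2's own z axis and vertical above 1 rad and height (world z) of pan_2_back_foot below 0.012 m) and angle between pan_1's own z axis and vertical below 0.1 rad))), for 0.5 s.
3. then, with both pans on their bases, the stamped pan stands squarely against the rail (x of pan_1 in the frame of dispatch_rail above -0.066 m and y of pan_1 in the frame of dispatch_rail between -0.33 and 0.33 m and angle between the x axis of pan_1 and the x axis of dispatch_rail, either way round below 0.09 rad and angle between pan_1's own z axis and vertical below 0.06 rad and angle between pan_2's own z axis and vertical below 0.1 rad), for 0.2 s.
At the end, for the whole second after the job is handed in: the stamped pan stands at rest on its base with its back wall against the rail (gap at its middle at most 10 mm, square to the rail within 5 degrees, its centre at least 10 mm inside either end of the rail); the other pan stands at rest on its base within 50 mm of where it was (x of pan_1 in the frame of dispatch_rail above -0.066 m and y of pan_1 in the frame of dispatch_rail between -0.33 and 0.33 m and angle between the x axis of pan_1 and the x axis of dispatch_rail, either way round below 0.09 rad and angle between each of pan_1, pan_2's own z axis and vertical below 0.06 rad and height (world z) of each of pan_1, pan_2 below 0.006 m and linear speed of each of pan_1, pan_2 below 0.01 m/s and distance of pan_2 from where it was at the start of the episode below 0.05 m); the robot touches nothing.
It fails at once if a pan is lifted: front and back edges of its base both more than 15 mm off the bench (height (world z) of each of pan_1_back_foot, pan_1_front_foot above 0.015 m or height (world z) of each of pan_2_back_foot, pan_2_front_foot above 0.015 m).
It fails at once if the vial or the forceps between the pans is moved more than 25 mm (distance of any of vial_1, forceps from where it was at the start of the episode above 0.025 m).
It fails at once if the tip box, the timer or a dropper bottle is moved more than 25 mm (distance of any of tip_box, bench_timer, dropper_1, dropper_3 from where it was at the start of the episode above 0.025 m).
It also fails if it takes over 72 s, if anything falls off the work surface, if the arm or the gripper's body presses on something with over 40 N, if the wrist force passes 120 N, or if a joint passes its speed limit or range.

## Working session

There is one attempt and no reset: what is moved stays moved. The work goes in short steps, Python scripts to look and compute and a shell command to move; the robot and the scene stay as the last step left them, time stands still between calls to the robot, and variables do not carry over. Pictures are saved under pics/ and viewed, about 8 in all and at most 12, crops included, and the job is handed in when it is done.

```bash
mkdir -p pics; cat > h.py <<'E'
import numpy as np, cv2
from station import r, vision
def snap(cam,name):
    s=vision.snapshot(cam); cv2.imwrite(f'pics/{name}.png',s['frame'][:,:,::-1]); return s
def f(s): return s['frame'].shape[0]/2/np.tan(np.radians(s['fov_y'])/2)
def ray(s,u,v,z):
    T=np.array(s['world_to_cam']);R=T[:3,:3];c=-R.T@T[:3,3]
    d=R.T@np.array([(u-s['cx'])/f(s),(v-s['cy'])/f(s),1]);return c+d*(z-c[2])/d[2]
def proj(s,p):
    T=np.array(s['world_to_cam']);q=T[:3,:3]@np.array(p)+T[:3,3];return q[:2]/q[2]*f(s)+[s['cx'],s['cy']]
E
python3 - <<'E'
from h import *
import pickle
for c in('top','side'):
    s=snap(c,c+'0');pickle.dump(s,open(c+'.pkl','wb'));print(s['frame'].shape,s['fov_y'],s['cx'],s['cy'],np.round(s['world_to_cam'],3).tolist())
a=cv2.imread('pics/top0.png');cv2.imwrite('pics/top0b.png',cv2.resize(a,(800,600)))
st=r.state();print(st['tool_pos'],st['orientation'],st['contact_force'],st['clock'])
E
```

```text
(384, 512, 3) 57.643433859977776 252.416436260436 194.0493618039335 [[0.014, -1.0, 0.005, -0.006], [-0.997, -0.015, -0.072, 0.505], [0.073, -0.004, -0.997, 1.431], [0.0, 0.0, 0.0, 1.0]]
(384, 512, 3) 53.26761379683318 256.37740805506303 191.16894880503875 [[0.862, -0.507, 0.009, -0.445], [-0.317, -0.554, -0.77, 0.184], [0.395, 0.661, -0.638, 1.067], [0.0, 0.0, 0.0, 1.0]]
[0.19161961 0.59452749 0.22182814] [1.79996704e+02 7.46774608e-02 7.21350985e+01] [ 0.66367675 -0.1643415   0.07918159] 0.1
```

View pics/top0b.png

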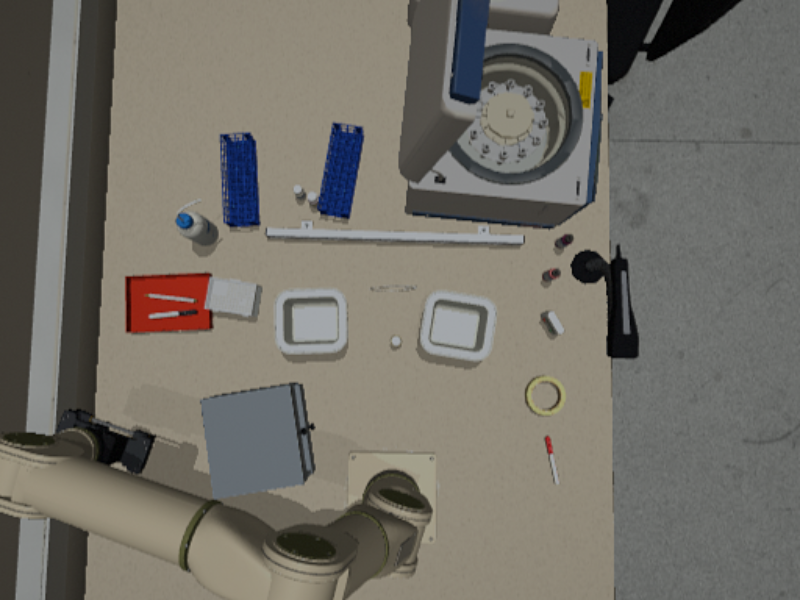

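View pics/side0.png

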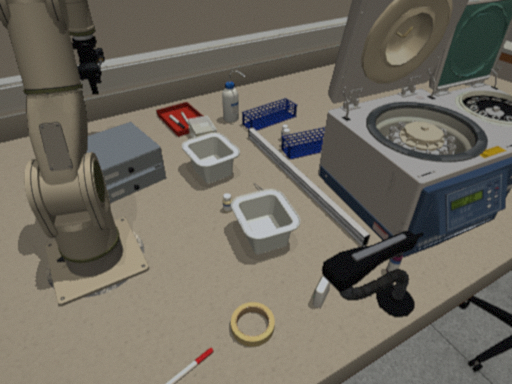

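Top view: the left pan is at about (311,322) and the right one at (457,326), the right one slightly yawed. The rail runs from (267,233) to (523,240) in the 800x600 picture. Next I measure the rims by segmentation and view an enlarged crop.

```bash
python3 - <<'E'
from h import *
import pickle
s=pickle.load(open('top.pkl','rb'));a=s['frame']
hsv=cv2.cvtColor(a,cv2.COLOR_RGB2HSV)
m=((hsv[...,1]<28)&(hsv[...,2]>135)).astype('uint8')*255
n,l,stt,cen=cv2.connectedComponentsWithStats(m)
for i in range(1,n):
    x,y,w,h,ar=stt[i]
    if ar>120 and 130<y<260 and 120<x<400:
        c=np.argwhere(l==i)[:,::-1].astype(np.float32)
        rc=cv2.minAreaRect(c);P=np.array([ray(s,*p,0.095)[:2] for p in cv2.boxPoints(rc)])
        print(x,y,w,h,ar,'ctr',P.mean(0).round(3),'edges',[(np.round(np.linalg.norm(P[(k+1)%4]-P[k]),3),np.round(np.degrees(np.arctan2(*(P[(k+1)%4]-P[k])[::-1])),1)) for k in range(2)])
c=a[130:245,75:375]; c=cv2.resize(c[:,:,::-1],None,fx=2.66,fy=2.66,interpolation=cv2.INTER_CUBIC);cv2.imwrite('pics/crop.png',c);print(c.shape)
print(ray(s,267*.64,236*.64,.04),ray(s,523*.64,244*.64,.04))
E
```

```text
171 141 164 15 940 ctr [0.684 0.003] edges [(np.float64(0.042), np.float64(0.3)), (np.float64(0.649), np.float64(-90.6))]
131 177 33 25 630 ctr [0.515 0.415] edges [(np.float64(0.087), np.float64(-6.7)), (np.float64(0.119), np.float64(-98.1))]
175 184 47 43 1489 ctr [0.454 0.214] edges [(np.float64(0.181), np.float64(-89.1)), (np.float64(0.165), np.float64(-178.8))]
269 185 49 46 841 ctr [ 0.449 -0.16 ] edges [(np.float64(0.165), np.float64(-8.8)), (np.float64(0.185), np.float64(-98.6))]
276 196 31 27 667 ctr [ 0.444 -0.15 ] edges [(np.float64(0.091), np.float64(-8.9)), (np.float64(0.114), np.float64(-98.6))]
(306, 798, 3)
[0.67627461 0.33994563 0.04      ] [ 0.66541366 -0.3362101   0.04      ]
```

View pics/crop.png

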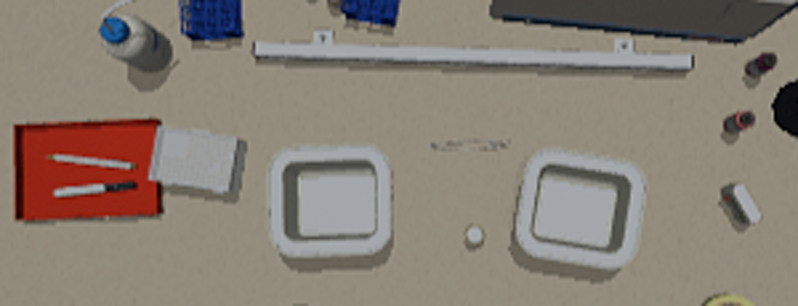

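Both rims fit the given sizes to about 2 mm (181x165 and 185x165 mm).

| Item | Position (m) | Yaw (deg) |
|---|---|---|
| Left pan | (0.454, 0.214) | +1 |
| Right pan | (0.449, -0.160) | -8.7 |
| Rail face | x ≈ 0.671 at y = 0 | -0.9 |

I now move above the back rim of the left pan.

```bash
python3 -m creep '[{"fingers":5,"turn":-0.11},{"fingers":5,"turn":-0.11},{"fingers":5,"turn":-0.11},{"fingers":5,"dx":-2.96,"dy":2.52},{"fingers":5,"dx":-2.96,"dy":2.52}]'
python3 -m creep '[{"fingers":5,"dx":-2.96,"dy":2.52},{"fingers":5,"dx":-2.96,"dy":2.52},{"fingers":5,"dx":-2.96,"dy":2.52},{"fingers":5,"dx":-2.96,"dy":2.52},{"fingers":5,"dx":-2.96,"dy":2.52}]'
python3 -m creep '[{"fingers":5,"dx":-2.96,"dy":2.52},{"fingers":5,"dx":-2.96,"dy":2.52},{"fingers":5,"dx":-2.96,"dy":2.52},{"fingers":5,"dx":-2.96,"dy":2.52},{"fingers":5,"dx":-2.96,"dy":2.52}]'
python3 -m creep '[{"fingers":5},{"fingers":5},{"fingers":5}]'
```

```text
invalid input
invalid input
invalid input
invalid input
```

```bash
python3 -m creep '[{"fingers":5,"dx":0,"dy":0,"dz":0,"turn":-0.11},{"fingers":5,"dx":0,"dy":0,"dz":0,"turn":-0.11},{"fingers":5,"dx":0,"dy":0,"dz":0,"turn":-0.11}]'
```

```text
clock: 0.35
tool_pos: [0.1916, 0.5947, 0.2221]
orientation: [-180.0, 0.0, 91.4]
contact_force: [0.4, 0.3, -0.3]
finger_gap: 0.0745
```

All keys are needed in each row. The turn went the right way.

```bash
python3 -m creep '[{"fingers":5,"dx":-2.96,"dy":2.52,"dz":0,"turn":0},{"fingers":5,"dx":-2.96,"dy":2.52,"dz":0,"turn":0},{"fingers":5,"dx":-2.96,"dy":2.52,"dz":0,"turn":0},{"fingers":5,"dx":-2.96,"dy":2.52,"dz":0,"turn":0},{"fingers":5,"dx":-2.96,"dy":2.52,"dz":0,"turn":0}]'
python3 -m creep '[{"fingers":5,"dx":-2.96,"dy":2.52,"dz":0,"turn":0},{"fingers":5,"dx":-2.96,"dy":2.52,"dz":0,"turn":0},{"fingers":5,"dx":-2.96,"dy":2.52,"dz":0,"turn":0},{"fingers":5,"dx":-2.96,"dy":2.52,"dz":0,"turn":0},{"fingers":5,"dx":-2.96,"dy":2.52,"dz":0,"turn":0}]'
python3 -m creep '[{"fingers":5,"dx":-2.96,"dy":2.52,"dz":0,"turn":0},{"fingers":5,"dx":-2.96,"dy":2.52,"dz":0,"turn":0},{"fingers":5,"dx":-2.96,"dy":2.52,"dz":0,"turn":0},{"fingers":5,"dx":0,"dy":0,"dz":0,"turn":0},{"fingers":5,"dx":0,"dy":0,"dz":0,"turn":0}]'
```

```text
clock: 0.77
tool_pos: [0.3213, 0.4474, 0.2222]
orientation: [-180.0, 0.0, 91.0]
contact_force: [0.8, -0.0, 0.2]
finger_gap: 0.051
clock: 1.18
tool_pos: [0.4499, 0.3017, 0.2224]
orientation: [-180.0, 0.0, 91.0]
contact_force: [0.8, 0.3, 0.3]
finger_gap: 0.0503
clock: 1.6
tool_pos: [0.5274, 0.2135, 0.2221]
orientation: [-180.0, 0.1, 90.8]
contact_force: [-0.0, 1.1, -0.8]
finger_gap: 0.0502
```

```bash
python3 -m creep '[{"fingers":5,"dx":0,"dy":0,"dz":3.7,"turn":0},{"fingers":5,"dx":0,"dy":0,"dz":3.7,"turn":0},{"fingers":5,"dx":0,"dy":0,"dz":3.7,"turn":0},{"fingers":5,"dx":0,"dy":0,"dz":0,"turn":0},{"fingers":5,"dx":0,"dy":0,"dz":0,"turn":0}]'
python3 - <<'E'
from h import *
a=snap('side','s1')['frame'][90:270,120:320,::-1]
b=snap('top','t1')['frame'][120:280,140:340,::-1]
cv2.imwrite('pics/v1.png',np.hstack([cv2.resize(a,(400,400)),cv2.resize(b,(400,400))]))
E
```

```text
clock: 2.02
tool_pos: [0.5246, 0.2167, 0.1107]
orientation: [-179.8, 0.1, 91.1]
contact_force: [-0.0, 0.2, 1.6]
finger_gap: 0.0501
```

View pics/v1.png

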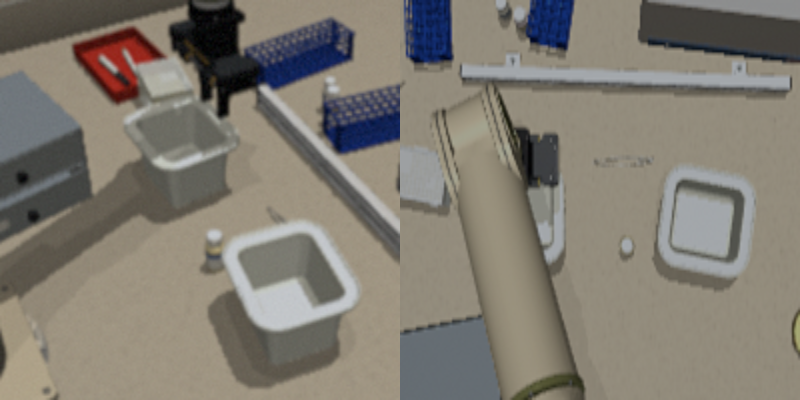

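The side view shows both fingertips just above the left pan's back rim, centred. I press now.

```bash
python3 -m creep '[{"fingers":5,"dx":0,"dy":0,"dz":1.2,"turn":0},{"fingers":5,"dx":0,"dy":0,"dz":0.2,"turn":0},{"fingers":5,"dx":0,"dy":0.25,"dz":0.15,"turn":0},{"fingers":5,"dx":0,"dy":0.25,"dz":0.15,"turn":0},{"fingers":5,"dx":0,"dy":0,"dz":0,"turn":0}]'
python3 -m creep '[{"fingers":5,"dx":0,"dy":0.35,"dz":0.15,"turn":0},{"fingers":5,"dx":0,"dy":0.4,"dz":0.15,"turn":0},{"fingers":5,"dx":0,"dy":0.4,"dz":0.15,"turn":0},{"fingers":5,"dx":0,"dy":0.4,"dz":0.15,"turn":0},{"fingers":5,"dx":0,"dy":0,"dz":0,"turn":0}]'
python3 - <<'E'
from h import *
a=snap('side','s2')['frame'][90:270,120:320,::-1]
cv2.imwrite('pics/v2.png',cv2.resize(a,(400,360)));print(r.state()['contact_force'])
E
```

```text
clock: 2.53
tool_pos: [0.5324, 0.2167, 0.0953]
orientation: [179.9, -0.1, 91.0]
contact_force: [-0.2, 1.1, 4.4]
finger_gap: 0.05
clock: 2.95
tool_pos: [0.5481, 0.2169, 0.0889]
orientation: [179.9, -0.0, 91.0]
contact_force: [1.0, 2.7, 7.3]
finger_gap: 0.0501
[0.40689394 2.35292759 6.36632092]
```

View pics/v2.png

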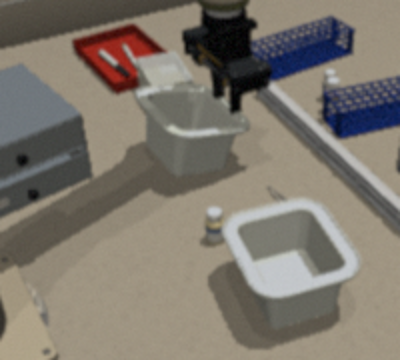

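It is tipping about 15 degrees with about 7 N on the rim. I follow the arc.

```bash
python3 -m creep '[{"fingers":5,"dx":0,"dy":0.35,"dz":0.15,"turn":0},{"fingers":5,"dx":0,"dy":0.35,"dz":0.15,"turn":0},{"fingers":5,"dx":0,"dy":0.33,"dz":0.2,"turn":0},{"fingers":5,"dx":0,"dy":0.33,"dz":0.2,"turn":0},{"fingers":5,"dx":0,"dy":0.33,"dz":0.22,"turn":0}]'
python3 -m creep '[{"fingers":5,"dx":0,"dy":0.33,"dz":0.23,"turn":0},{"fingers":5,"dx":0,"dy":0.32,"dz":0.25,"turn":0},{"fingers":5,"dx":0,"dy":0.31,"dz":0.25,"turn":0},{"fingers":5,"dx":0,"dy":0.3,"dz":0.27,"turn":0},{"fingers":5,"dx":0,"dy":0.3,"dz":0.28,"turn":0}]'
python3 -m creep '[{"fingers":5,"dx":0,"dy":0.28,"dz":0.3,"turn":0},{"fingers":5,"dx":0,"dy":0.27,"dz":0.3,"turn":0},{"fingers":5,"dx":0,"dy":0.25,"dz":0.32,"turn":0},{"fingers":5,"dx":0,"dy":0.25,"dz":0.33,"turn":0},{"fingers":5,"dx":0,"dy":0,"dz":0,"turn":0}]'
python3 - <<'E'
from h import *
a=snap('side','s3')['frame'][90:270,120:320,::-1]
cv2.imwrite('pics/v3.png',cv2.resize(a,(600,540)));print(r.state()['contact_force'])
E
```

```text
clock: 3.42
tool_pos: [0.5654, 0.2175, 0.0804]
orientation: [179.8, -0.1, 91.1]
contact_force: [3.3, 2.3, 7.7]
finger_gap: 0.0499
clock: 3.83
tool_pos: [0.5816, 0.2178, 0.0678]
orientation: [179.8, -0.1, 91.0]
contact_force: [3.8, 2.6, 6.5]
finger_gap: 0.0499
clock: 4.25
tool_pos: [0.5914, 0.217, 0.054]
orientation: [179.9, -0.0, 91.0]
contact_force: [3.4, 1.1, 3.9]
finger_gap: 0.0499
[4.1804146  0.70777841 4.05065006]
```

View pics/v3.png

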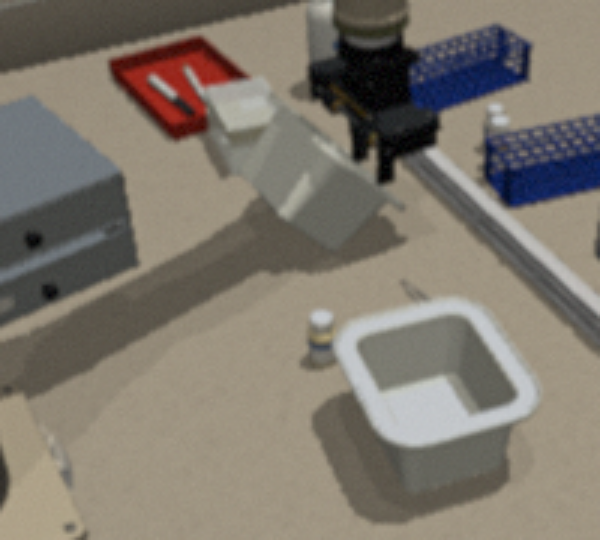

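About 48 degrees now. The underside, seen at about (330,195) in the picture, looks plain so far. Continuing to about 62 degrees.

```bash
python3 -m creep '[{"fingers":5,"dx":0,"dy":0.2,"dz":0.35,"turn":0},{"fingers":5,"dx":0,"dy":0.2,"dz":0.35,"turn":0},{"fingers":5,"dx":0,"dy":0.2,"dz":0.36,"turn":0},{"fingers":5,"dx":0,"dy":0.18,"dz":0.37,"turn":0},{"fingers":5,"dx":0,"dy":0.1,"dz":0.3,"turn":0}]'
python3 -m creep '[{"fingers":5,"dx":0,"dy":0,"dz":0,"turn":0},{"fingers":5,"dx":0,"dy":0,"dz":0,"turn":0}]'
python3 - <<'E'
from h import *
a=snap('side','s4')['frame'][90:270,120:320,::-1]
cv2.imwrite('pics/v4.png',cv2.resize(a,(600,540)));print(r.state()['contact_force'])
E
```

```text
clock: 4.72
tool_pos: [0.5985, 0.2172, 0.0359]
orientation: [-180.0, 0.0, 91.0]
contact_force: [2.9, -0.1, 1.5]
finger_gap: 0.0497
clock: 4.88
tool_pos: [0.598, 0.2172, 0.0362]
orientation: [-179.9, 0.0, 91.0]
contact_force: [1.4, 0.1, 1.7]
finger_gap: 0.0498
[ 0.21868647 -1.0847456   1.05524947]
```

View pics/v4.png

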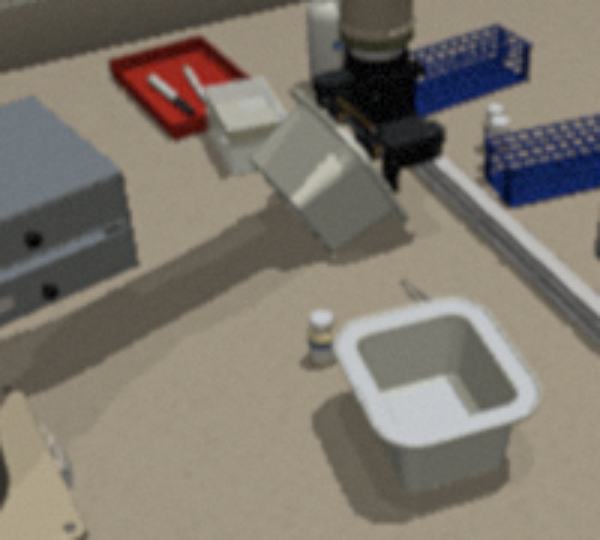

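Now about 62 degrees by arm geometry. I check by overlaying the projected pan model before letting it down.

```bash
cat >> h.py <<'E'
def overlay(s,c,yaw,th,x0,y0,name,k=3,w=200,h=180):
    img=cv2.resize(s['frame'][y0:y0+h,x0:x0+w,::-1],None,fx=k,fy=k,interpolation=cv2.INTER_CUBIC)
    t,a=np.radians(th),np.radians(yaw)
    def W(p):
        u,y,z=p[0]-.052,p[1],p[2]; u,z=u*np.cos(t)+z*np.sin(t)+.052,z*np.cos(t)-u*np.sin(t)
        return [c[0]+u*np.cos(a)-y*np.sin(a),c[1]+u*np.sin(a)+y*np.cos(a),z]
    for (A,B,Z,col) in((.052,.062,0,(0,0,255)),(.0815,.0915,.095,(0,200,0))):
        P=[(proj(s,W(q))-[x0,y0])*k for q in((A,B,Z),(A,-B,Z),(-A,-B,Z),(-A,B,Z))]
        cv2.polylines(img,[np.int32(P)],True,col,1)
    cv2.imwrite(name,img)
E
python3 - <<'E'
from h import *
s=vision.snapshot('side')
overlay(s,(.454,.214),1.2,62,150,100,'pics/v5.png',k=4,w=130,h=100)
E
```

```text
(no output)
```

View pics/v5.png

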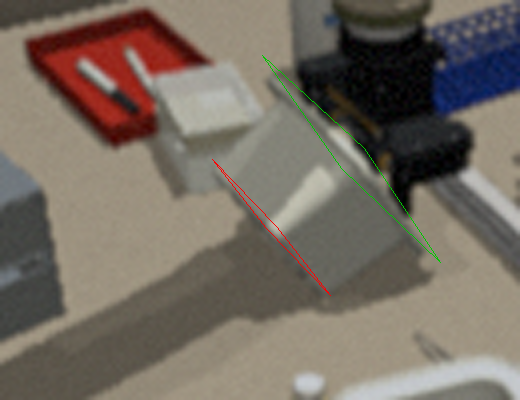

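The model overlay fits at about 62 degrees: red base line (213,160) to (328,293). That view is edge-on to the underside, so the stamp can't be seen yet. I tip further towards 70 degrees in gentle steps, watching the force.

```bash
python3 -m creep '[{"fingers":5,"dx":0,"dy":0.15,"dz":0.2,"turn":0},{"fingers":5,"dx":0,"dy":0.15,"dz":0.25,"turn":0},{"fingers":5,"dx":0,"dy":0.15,"dz":0.25,"turn":0},{"fingers":5,"dx":0,"dy":0,"dz":0,"turn":0},{"fingers":5,"dx":0,"dy":0,"dz":0,"turn":0}]'
python3 -m creep '[{"fingers":5,"dx":0,"dy":0.15,"dz":0.25,"turn":0},{"fingers":5,"dx":0,"dy":0.15,"dz":0.25,"turn":0},{"fingers":5,"dx":0,"dy":0.1,"dz":0.25,"turn":0},{"fingers":5,"dx":0,"dy":0,"dz":0,"turn":0},{"fingers":5,"dx":0,"dy":0,"dz":0,"turn":0}]'
python3 - <<'E'
from h import *
s=vision.snapshot('side'); print(r.state()['contact_force'])
overlay(s,(.454,.214),1.2,68,175,110,'pics/v6.png',k=6,w=100,h=85)
E
```

```text
clock: 5.4
tool_pos: [0.6029, 0.2176, 0.0294]
orientation: [-180.0, 0.0, 91.0]
contact_force: [-0.1, 0.5, 1.0]
finger_gap: 0.0503
clock: 5.82
tool_pos: [0.6069, 0.2175, 0.0219]
orientation: [-180.0, 0.0, 91.0]
contact_force: [-0.2, -0.2, 0.2]
finger_gap: 0.05
[0.19448239 0.19294716 0.48322565]
```

View pics/v6.png

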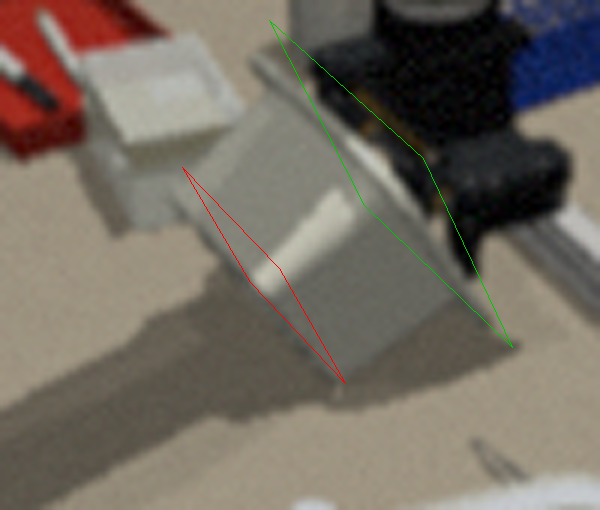

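The pan is still at about 62 degrees (rim and base lie left of the 68 degree model). The finger has slid down the flat into the crook of the bead. I press straight down on the bead in small steps and watch the force.

```bash
python3 -m creep '[{"fingers":5,"dx":0,"dy":0.03,"dz":0.2,"turn":0},{"fingers":5,"dx":0,"dy":0.03,"dz":0.2,"turn":0},{"fingers":5,"dx":0,"dy":0,"dz":0,"turn":0}]'
python3 -m creep '[{"fingers":5,"dx":0,"dy":0.03,"dz":0.2,"turn":0},{"fingers":5,"dx":0,"dy":0.03,"dz":0.2,"turn":0},{"fingers":5,"dx":0,"dy":0,"dz":0,"turn":0}]'
python3 - <<'E'
from h import *
s=vision.snapshot('side'); print(r.state()['contact_force'])
overlay(s,(.454,.214),1.2,66,175,110,'pics/v7.png',k=6,w=100,h=85)
E
```

```text
clock: 6.12
tool_pos: [0.6075, 0.2175, 0.0178]
orientation: [-180.0, 0.0, 91.0]
contact_force: [-0.1, 0.4, 1.0]
finger_gap: 0.05
clock: 6.37
tool_pos: [0.6081, 0.2175, 0.0137]
orientation: [-180.0, 0.0, 91.0]
contact_force: [0.1, 0.2, 0.1]
finger_gap: 0.0503
[-0.07780032 -0.34400623  0.7284266 ]
```

View pics/v7.png

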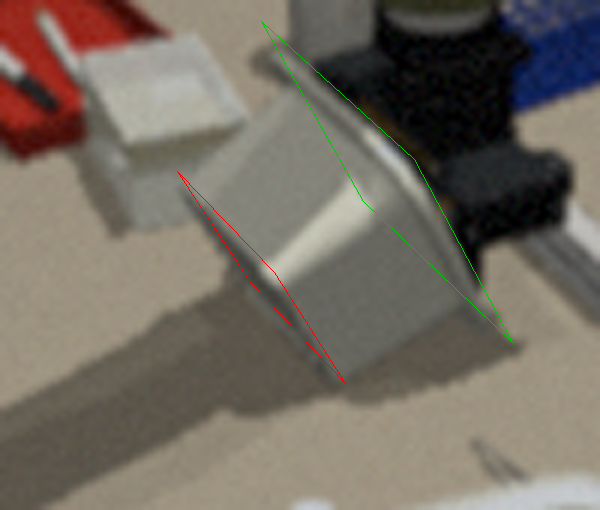

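The pan followed to about 65 degrees with the forces near zero, and the underside begins to show along (210,220) to (330,370). I go a little further and save an enlarged picture to compare with the right pan's.

```bash
python3 -m creep '[{"fingers":5,"dx":0,"dy":0.03,"dz":0.2,"turn":0},{"fingers":5,"dx":0,"dy":0.03,"dz":0.2,"turn":0},{"fingers":5,"dx":0,"dy":0,"dz":0,"turn":0}]'
python3 -m creep '[{"fingers":5,"dx":0,"dy":0.03,"dz":0.2,"turn":0},{"fingers":5,"dx":0,"dy":0.03,"dz":0.15,"turn":0},{"fingers":5,"dx":0,"dy":0,"dz":0,"turn":0},{"fingers":5,"dx":0,"dy":0,"dz":0,"turn":0}]'
python3 - <<'E'
from h import *
import pickle
F=[vision.snapshot('side') for _ in range(3)]
s=F[0]; s['frame']=np.mean([q['frame'] for q in F],0).astype('uint8')
pickle.dump(s,open('L.pkl','wb'))
print(r.state()['contact_force'],r.state()['tool_pos'])
g=cv2.cvtColor(s['frame'],cv2.COLOR_RGB2GRAY)
print('rows 138..176, cols 200..236')
for y in range(138,178,2): print(y,*g[y,200:238])
E
```

```text
clock: 6.67
tool_pos: [0.6087, 0.2176, 0.0098]
orientation: [-180.0, 0.0, 91.0]
contact_force: [0.5, -0.3, 0.1]
finger_gap: 0.0497
clock: 7.0
tool_pos: [0.6099, 0.2174, 0.0069]
orientation: [180.0, 0.0, 91.0]
contact_force: [2.3, -0.6, 2.4]
finger_gap: 0.0503
[ 2.19120272 -1.18582537  1.2784683 ] [0.60981169 0.21750177 0.0069862 ]
rows 138..176, cols 200..236
138 111 114 116 119 121 124 126 133 142 144 145 145 145 145 140 133 128 131 130 129 130 130 129 131 130 131 132 130 129 131 130 130 130 128 130 139 146 138
140 132 131 133 134 133 128 118 116 135 145 144 144 142 138 132 130 128 131 131 130 127 131 128 130 129 132 131 129 131 132 128 130 130 140 163 185 191 184
142 132 132 132 131 131 132 120 90 83 111 136 137 131 131 130 130 130 130 131 129 129 131 129 132 130 130 130 130 129 130 130 141 165 185 194 194 195 197
144 130 132 132 132 132 134 134 123 98 75 75 102 123 131 131 129 132 130 132 129 130 130 130 131 131 130 129 130 130 139 163 187 196 196 195 195 196 191
146 131 131 131 128 124 125 132 133 124 104 79 66 75 101 122 133 131 129 129 130 129 131 129 132 130 128 129 141 163 18
[... 1371 characters left out ...]
84 84 84 84 85 87 86 87 85 84 82 84 88 82 68 78 98 103 102 101 103 102 101 101 101 101
168 96 97 98 98 96 92 89 88 84 86 84 86 86 84 85 85 85 86 84 85 86 85 85 83 83 87 86 77 81 99 103 102 102 102 100 102 102 101
170 95 94 94 93 87 86 84 86 87 84 85 85 84 84 85 85 86 85 84 86 85 87 86 87 83 81 77 81 76 80 100 102 103 99 101 97 93 86
172 87 86 86 87 85 84 87 87 85 85 86 85 87 84 86 88 85 87 87 87 86 86 85 85 85 87 86 82 70 61 78 96 99 92 88 82 83 84
174 88 86 86 85 84 85 86 87 85 86 86 86 86 85 85 87 85 86 85 84 84 85 85 84 85 86 84 84 81 81 80 87 93 92 92 90 91 96
176 85 85 85 86 86 87 86 85 85 86 86 85 86 87 88 84 83 84 86 86 84 83 84 88 88 94 107 111 114 125 141 148 147 145 141 126 120 120
```

The underside strip is now visible. Its greys are about 65 to 80 and nothing is really black, so I will compare it with the right pan. I let the left pan down along the reversed arc and lift away.

```bash
python3 -m creep '[{"fingers":5,"dx":0,"dy":-0.3,"dz":-1,"turn":0},{"fingers":5,"dx":0,"dy":-0.4,"dz":-1,"turn":0},{"fingers":5,"dx":0,"dy":-0.4,"dz":-0.95,"turn":0},{"fingers":5,"dx":0,"dy":-0.45,"dz":-0.9,"turn":0},{"fingers":5,"dx":0,"dy":-0.45,"dz":-0.9,"turn":0}]'
python3 -m creep '[{"fingers":5,"dx":0,"dy":-0.5,"dz":-0.65,"turn":0},{"fingers":5,"dx":0,"dy":-0.5,"dz":-0.6,"turn":0},{"fingers":5,"dx":0,"dy":-0.6,"dz":-0.55,"turn":0},{"fingers":5,"dx":0,"dy":-0.65,"dz":-0.5,"turn":0},{"fingers":5,"dx":0,"dy":-0.7,"dz":-0.4,"turn":0}]'
python3 -m creep '[{"fingers":5,"dx":0,"dy":-0.7,"dz":-0.4,"turn":0},{"fingers":5,"dx":0,"dy":-0.8,"dz":-0.3,"turn":0},{"fingers":5,"dx":0,"dy":-0.8,"dz":-0.3,"turn":0},{"fingers":5,"dx":0,"dy":-0.6,"dz":-0.3,"turn":0},{"fingers":5,"dx":0,"dy":-0.6,"dz":-0.3,"turn":0}]'
python3 -m creep '[{"fingers":5,"dx":0,"dy":0,"dz":-0.3,"turn":0},{"fingers":5,"dx":0,"dy":0,"dz":-3,"turn":0},{"fingers":5,"dx":0,"dy":0,"dz":-4,"turn":0},{"fingers":5,"dx":0,"dy":0,"dz":-4,"turn":0},{"fingers":5,"dx":0,"dy":0,"dz":0,"turn":0}]'
```

```text
clock: 7.57
tool_pos: [0.589, 0.2175, 0.0558]
orientation: [180.0, -0.0, 91.1]
contact_force: [-0.5, -0.4, 0.7]
finger_gap: 0.05
clock: 7.98
tool_pos: [0.5612, 0.2169, 0.0832]
orientation: [179.8, -0.1, 91.0]
contact_force: [5.7, -1.4, 9.8]
finger_gap: 0.0502
clock: 8.4
tool_pos: [0.5248, 0.2161, 0.0984]
orientation: [179.9, -0.0, 91.0]
contact_force: [0.0, 0.7, -0.9]
finger_gap: 0.0499
clock: 8.82
tool_pos: [0.5274, 0.2174, 0.2178]
orientation: [179.5, -0.3, 91.0]
contact_force: [1.1, 0.8, 1.1]
finger_gap: 0.0501
```

```bash
python3 -m creep '[{"fingers":5,"dx":0,"dy":0,"dz":0,"turn":0.085},{"fingers":5,"dx":0,"dy":0,"dz":0,"turn":0.085},{"fingers":5,"dx":-3.85,"dy":0.51,"dz":0,"turn":0},{"fingers":5,"dx":-3.85,"dy":0.51,"dz":0,"turn":0},{"fingers":5,"dx":-3.85,"dy":0.51,"dz":0,"turn":0}]'
python3 -m creep '[{"fingers":5,"dx":-3.85,"dy":0.51,"dz":0,"turn":0},{"fingers":5,"dx":-3.85,"dy":0.51,"dz":0,"turn":0},{"fingers":5,"dx":-3.85,"dy":0.51,"dz":0,"turn":0},{"fingers":5,"dx":-3.85,"dy":0.51,"dz":0,"turn":0},{"fingers":5,"dx":-3.85,"dy":0.51,"dz":0,"turn":0}]'
python3 -m creep '[{"fingers":5,"dx":-3.85,"dy":0.51,"dz":0,"turn":0},{"fingers":5,"dx":-3.85,"dy":0.51,"dz":0,"turn":0},{"fingers":5,"dx":0,"dy":0,"dz":0,"turn":0},{"fingers":5,"dx":0,"dy":0,"dz":0,"turn":0}]'
cat >> h.py <<'E'
def rims(s):
    a=s['frame'];hsv=cv2.cvtColor(a,cv2.COLOR_RGB2HSV)
    m=((hsv[...,1]<28)&(hsv[...,2]>135)).astype('uint8')*255
    n,l,stt,cen=cv2.connectedComponentsWithStats(m)
    for i in range(1,n):
        x,y,w,h,ar=stt[i]
        if ar>120 and 100<y<260 and 120<x<400:
            c=np.argwhere(l==i)[:,::-1].astype(np.float32)
            P=np.array([ray(s,*p,0.095)[:2] for p in cv2.boxPoints(cv2.minAreaRect(c))])
            print(x,y,w,h,ar,'ctr',P.mean(0).round(3),[(round(float(np.linalg.norm(P[(k+1)%4]-P[k])),3),round(float(np.degrees(np.arctan2(*(P[(k+1)%4]-P[k])[::-1]))),1)) for k in range(2)])
E
python3 -c "
from h import *
rims(snap('top','t2'))"
```

```text
clock: 9.23
tool_pos: [0.5216, 0.0987, 0.2094]
orientation: [-179.9, 0.0, 81.4]
contact_force: [1.9, -0.2, 0.1]
finger_gap: 0.0499
clock: 9.65
tool_pos: [0.5178, -0.096, 0.2098]
orientation: [-179.9, -0.0, 81.3]
contact_force: [0.6, -0.1, 0.1]
finger_gap: 0.0497
clock: 9.98
tool_pos: [0.5161, -0.1744, 0.2096]
orientation: [-179.9, 0.0, 81.0]
contact_force: [0.9, 1.2, -0.3]
finger_gap: 0.0501
171 141 164 15 931 ctr [0.684 0.003] [(0.042, 0.3), (0.649, -90.6)]
131 177 33 25 632 ctr [0.515 0.415] [(0.087, -7.2), (0.118, -98.6)]
175 186 47 42 1491 ctr [0.448 0.214] [(0.181, -89.1), (0.161, -178.8)]
269 188 18 38 177 ctr [ 0.445 -0.083] [(0.059, -72.4), (0.15, -162.8)]
277 198 16 22 233 ctr [ 0.448 -0.124] [(0.081, -13.5), (0.053, -103.2)]
```

The left pan is back down at (0.448, 0.214), 6 mm from its start. Now the same sequence on the right pan.

```bash
python3 -m creep '[{"fingers":5,"dx":0,"dy":0.2,"dz":3.3,"turn":0},{"fingers":5,"dx":0,"dy":0,"dz":3.3,"turn":0},{"fingers":5,"dx":0,"dy":0,"dz":3.3,"turn":0},{"fingers":5,"dx":0,"dy":0,"dz":0,"turn":0},{"fingers":5,"dx":0,"dy":0,"dz":0,"turn":0}]'
python3 -m creep '[{"fingers":5,"dx":0,"dy":0,"dz":1.2,"turn":0},{"fingers":5,"dx":0,"dy":0,"dz":0.2,"turn":0},{"fingers":5,"dx":0,"dy":0.25,"dz":0.15,"turn":0},{"fingers":5,"dx":0,"dy":0.25,"dz":0.15,"turn":0},{"fingers":5,"dx":0,"dy":0,"dz":0,"turn":0}]'
python3 -m creep '[{"fingers":5,"dx":0,"dy":0.35,"dz":0.15,"turn":0},{"fingers":5,"dx":0,"dy":0.4,"dz":0.15,"turn":0},{"fingers":5,"dx":0,"dy":0.4,"dz":0.15,"turn":0},{"fingers":5,"dx":0,"dy":0.4,"dz":0.15,"turn":0},{"fingers":5,"dx":0,"dy":0,"dz":0,"turn":0}]'
```

```text
clock: 10.45
tool_pos: [0.5183, -0.1708, 0.1104]
orientation: [-179.8, -0.0, 81.4]
contact_force: [-0.3, -0.9, 0.7]
finger_gap: 0.0497
clock: 10.87
tool_pos: [0.5256, -0.173, 0.0952]
orientation: [179.9, -0.0, 81.3]
contact_force: [0.5, 1.9, 5.1]
finger_gap: 0.0501
clock: 11.28
tool_pos: [0.541, -0.1756, 0.0888]
orientation: [179.9, 0.0, 81.3]
contact_force: [3.1, 1.5, 6.8]
finger_gap: 0.0503
```

Same forces as on the left pan, so I continue along the arc.

```bash
python3 -m creep '[{"fingers":5,"dx":0,"dy":0.35,"dz":0.15,"turn":0},{"fingers":5,"dx":0,"dy":0.35,"dz":0.15,"turn":0},{"fingers":5,"dx":0,"dy":0.33,"dz":0.2,"turn":0},{"fingers":5,"dx":0,"dy":0.33,"dz":0.2,"turn":0},{"fingers":5,"dx":0,"dy":0.33,"dz":0.22,"turn":0}]'
python3 -m creep '[{"fingers":5,"dx":0,"dy":0.33,"dz":0.23,"turn":0},{"fingers":5,"dx":0,"dy":0.32,"dz":0.25,"turn":0},{"fingers":5,"dx":0,"dy":0.31,"dz":0.25,"turn":0},{"fingers":5,"dx":0,"dy":0.3,"dz":0.27,"turn":0},{"fingers":5,"dx":0,"dy":0.3,"dz":0.28,"turn":0}]'
python3 -m creep '[{"fingers":5,"dx":0,"dy":0.28,"dz":0.3,"turn":0},{"fingers":5,"dx":0,"dy":0.27,"dz":0.3,"turn":0},{"fingers":5,"dx":0,"dy":0.25,"dz":0.32,"turn":0},{"fingers":5,"dx":0,"dy":0.25,"dz":0.33,"turn":0},{"fingers":5,"dx":0,"dy":0,"dz":0,"turn":0}]'
python3 -m creep '[{"fingers":5,"dx":0,"dy":0.2,"dz":0.35,"turn":0},{"fingers":5,"dx":0,"dy":0.2,"dz":0.35,"turn":0},{"fingers":5,"dx":0,"dy":0.2,"dz":0.36,"turn":0},{"fingers":5,"dx":0,"dy":0.18,"dz":0.37,"turn":0},{"fingers":5,"dx":0,"dy":0.1,"dz":0.3,"turn":0}]'
python3 -m creep '[{"fingers":5,"dx":0,"dy":0.15,"dz":0.2,"turn":0},{"fingers":5,"dx":0,"dy":0.15,"dz":0.25,"turn":0},{"fingers":5,"dx":0,"dy":0.15,"dz":0.25,"turn":0},{"fingers":5,"dx":0,"dy":0,"dz":0,"turn":0}]'
python3 -m creep '[{"fingers":5,"dx":0,"dy":0.15,"dz":0.25,"turn":0},{"fingers":5,"dx":0,"dy":0.15,"dz":0.25,"turn":0},{"fingers":5,"dx":0,"dy":0.1,"dz":0.25,"turn":0},{"fingers":5,"dx":0,"dy":0,"dz":0,"turn":0}]'
```

```text
clock: 11.7
tool_pos: [0.5581, -0.1782, 0.0802]
orientation: [179.8, -0.0, 81.3]
contact_force: [4.1, 1.5, 7.1]
finger_gap: 0.0499
clock: 12.12
tool_pos: [0.5741, -0.1807, 0.0675]
orientation: [179.7, -0.0, 81.3]
contact_force: [5.0, 1.1, 6.0]
finger_gap: 0.05
clock: 12.53
tool_pos: [0.5824, -0.1823, 0.0532]
orientation: [180.0, 0.0, 81.3]
contact_force: [3.3, -0.6, 3.2]
finger_gap: 0.0499
clock: 12.95
tool_pos: [0.5904, -0.1834, 0.0356]
orientation: [-179.9, -0.0, 81.3]
contact_force: [1.8, 0.2, 1.9]
finger_gap: 0.0504
clock: 13.28
tool_pos: [0.5946, -0.184, 0.0286]
orientation: [-179.9, -0.0, 81.3]
contact_force: [0.1, -0.5, 0.6]
finger_gap: 0.0502
clock: 13.62
tool_pos: [0.5988, -0.1846, 0.0212]
orientation: [-179.9, -0.0, 81.3]
contact_force: [-1.2, -0.2, 0.8]
finger_gap: 0.0499
```

```bash
python3 -m creep '[{"fingers":5,"dx":0,"dy":0.03,"dz":0.2,"turn":0},{"fingers":5,"dx":0,"dy":0.03,"dz":0.2,"turn":0},{"fingers":5,"dx":0,"dy":0.03,"dz":0.2,"turn":0},{"fingers":5,"dx":0,"dy":0.03,"dz":0.2,"turn":0},{"fingers":5,"dx":0,"dy":0,"dz":0,"turn":0}]'
python3 -m creep '[{"fingers":5,"dx":0,"dy":0.03,"dz":0.2,"turn":0},{"fingers":5,"dx":0,"dy":0.03,"dz":0.2,"turn":0},{"fingers":5,"dx":0,"dy":0.03,"dz":0.2,"turn":0},{"fingers":5,"dx":0,"dy":0.03,"dz":0.15,"turn":0},{"fingers":5,"dx":0,"dy":0,"dz":0,"turn":0}]'
python3 - <<'E'
from h import *
import pickle
F=[vision.snapshot('side') for _ in range(4)]
s=F[0]; s['frame']=np.mean([q['frame'] for q in F],0).astype('uint8');pickle.dump(s,open('R.pkl','wb'))
L=pickle.load(open('L.pkl','rb'))
a,b=[cv2.resize(p['frame'][y:y+75,x:x+66,::-1],(400,455),interpolation=cv2.INTER_CUBIC) for p,x,y in((L,182,115),(s,232,185))]
o=np.hstack([a,b]);o=np.clip(o.astype(float)*1.4,0,255).astype('uint8');cv2.imwrite('pics/cmp.png',o);print(r.state()['contact_force'],r.state()['tool_pos'],o.shape)
E
```

```text
clock: 14.03
tool_pos: [0.6, -0.1847, 0.0134]
orientation: [-180.0, -0.0, 81.3]
contact_force: [-0.1, -0.2, 0.4]
finger_gap: 0.0501
clock: 14.45
tool_pos: [0.6018, -0.1851, 0.0064]
orientation: [180.0, 0.0, 81.3]
contact_force: [-0.2, -0.4, 0.4]
finger_gap: 0.0499
[1.6175553  0.37628106 1.07824647] [ 0.60156262 -0.18509691  0.0065512 ] (455, 800, 3)
```

View pics/cmp.png

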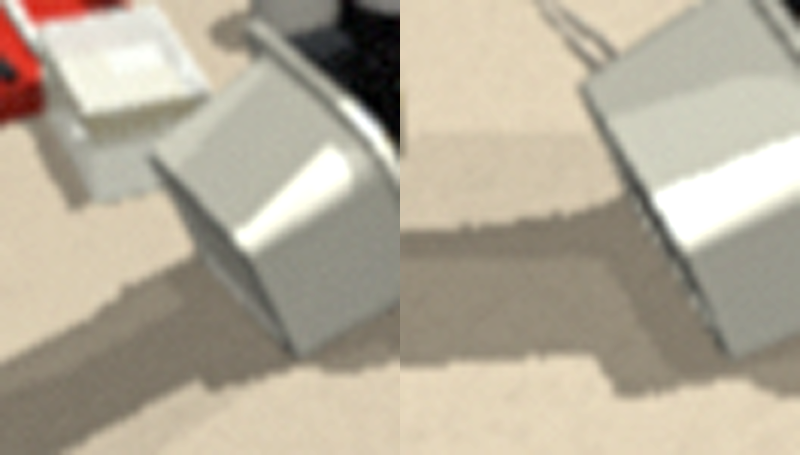

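The left pan's underside, along (200,230) to (290,345), is an even, plain grey. The right pan's thin visible strip, along (630,190) to (725,345), shows sharp alternating black and light marks, so the stamp is on the right pan. I let it down and check the darkest greys as well.

```bash
python3 - <<'E'
from h import *
import pickle
for n,x,y,p,q in(('L',182,115,(160,170),(295,350)),('R',232,185,(600,125),(730,350))):
    g=cv2.cvtColor(pickle.load(open(n+'.pkl','rb'))['frame'],cv2.COLOR_RGB2GRAY); off=400*(n=='R'); v=[]
    for t in np.linspace(0,1,40):
        u=np.array(p)*(1-t)+np.array(q)*t; c=int(x+(u[0]-off)/400*66); w=int(y+u[1]/455*75); v.append(int(g[w,c-2:c+8].min()))
    print(n,v)
E
python3 -m creep '[{"fingers":5,"dx":0,"dy":-0.3,"dz":-1,"turn":0},{"fingers":5,"dx":0,"dy":-0.4,"dz":-1,"turn":0},{"fingers":5,"dx":0,"dy":-0.4,"dz":-0.95,"turn":0},{"fingers":5,"dx":0,"dy":-0.45,"dz":-0.9,"turn":0},{"fingers":5,"dx":0,"dy":-0.45,"dz":-0.9,"turn":0}]'
python3 -m creep '[{"fingers":5,"dx":0,"dy":-0.5,"dz":-0.65,"turn":0},{"fingers":5,"dx":0,"dy":-0.5,"dz":-0.6,"turn":0},{"fingers":5,"dx":0,"dy":-0.6,"dz":-0.55,"turn":0},{"fingers":5,"dx":0,"dy":-0.65,"dz":-0.5,"turn":0},{"fingers":5,"dx":0,"dy":-0.7,"dz":-0.4,"turn":0}]'
python3 -m creep '[{"fingers":5,"dx":0,"dy":-0.7,"dz":-0.4,"turn":0},{"fingers":5,"dx":0,"dy":-0.8,"dz":-0.3,"turn":0},{"fingers":5,"dx":0,"dy":-0.8,"dz":-0.3,"turn":0},{"fingers":5,"dx":0,"dy":-0.6,"dz":-0.3,"turn":0},{"fingers":5,"dx":0,"dy":-0.6,"dz":-0.3,"turn":0}]'
python3 -m creep '[{"fingers":5,"dx":0,"dy":0,"dz":-0.3,"turn":0},{"fingers":5,"dx":0,"dy":0,"dz":-1,"turn":0},{"fingers":5,"dx":0,"dy":0,"dz":-2,"turn":0},{"fingers":5,"dx":0,"dy":0,"dz":0,"turn":0},{"fingers":5,"dx":0,"dy":0,"dz":0,"turn":0}]'
```

```text
L [82, 82, 75, 68, 66, 66, 67, 66, 66, 66, 69, 69, 67, 67, 68, 66, 69, 69, 70, 68, 64, 64, 65, 65, 67, 66, 66, 68, 65, 69, 69, 68, 72, 77, 77, 79, 76, 67, 67, 61]
R [86, 86, 91, 89, 83, 84, 74, 78, 67, 68, 59, 54, 64, 64, 56, 61, 62, 56, 61, 68, 66, 59, 58, 66, 64, 63, 64, 64, 63, 77, 85, 86, 87, 87, 87, 86, 75, 71, 65, 74]
clock: 15.07
tool_pos: [0.5812, -0.1821, 0.0554]
orientation: [180.0, -0.0, 81.3]
contact_force: [-0.3, 0.3, -0.4]
finger_gap: 0.0498
clock: 15.48
tool_pos: [0.5539, -0.1779, 0.0829]
orientation: [179.7, 0.0, 81.3]
contact_force: [7.6, -0.9, 10.7]
finger_gap: 0.0498
clock: 15.9
tool_pos: [0.518, -0.1723, 0.0982]
orientation: [179.9, -0.0, 81.3]
contact_force: [0.0, -0.9, 0.5]
finger_gap: 0.0499
clock: 16.32
tool_pos: [0.5183, -0.1724, 0.1308]
orientation: [179.9, -0.0, 81.3]
contact_force: [0.6, 0.2, -1.2]
finger_gap: 0.0499
```

Left strip: even (64 to 70) over about 5 pixels, no ring. Right strip: uneven, down to 54. The right pan is the stamped one. I put the open fingers inside it, clear of the back wall and low down, with a clearance check of the centrifuge.

```bash
python3 - <<'E'
from h import *
import pickle
s=pickle.load(open('side.pkl','rb'));t=pickle.load(open('top.pkl','rb'))
print(ray(s,322,180,0).round(3),ray(s,405,243,0).round(3),ray(s,322,110,.2).round(3)); print([ray(t,*p,z).round(3) for p,z in(((261,138),0),((352,146),0),((256,113),.3),((171,148.5),.04),((171,150.5),.04))])
E
python3 -m creep '[{"fingers":5,"dx":0,"dy":-2.4,"dz":0,"turn":0},{"fingers":5,"dx":0,"dy":-2.4,"dz":0,"turn":0},{"fingers":5,"dx":0,"dy":0,"dz":0,"turn":0}]'
python3 -m creep '[{"fingers":5,"dx":0,"dy":0,"dz":3,"turn":0},{"fingers":5,"dx":0,"dy":0,"dz":3,"turn":0},{"fingers":5,"dx":0,"dy":0,"dz":2,"turn":0},{"fingers":5,"dx":0,"dy":0,"dz":1,"turn":0},{"fingers":5,"dx":0,"dy":0,"dz":0,"turn":0}]'
python3 -m creep '[{"fingers":5,"dx":0,"dy":0.4,"dz":0,"turn":0},{"fingers":5,"dx":0,"dy":0.4,"dz":0,"turn":0},{"fingers":5,"dx":0,"dy":0.4,"dz":0,"turn":0},{"fingers":5,"dx":0,"dy":0,"dz":0,"turn":0}]'
```

```text
[ 0.764 -0.034  0.   ] [ 0.789 -0.393  0.   ] [0.828 0.087 0.2  ]
[array([ 0.746, -0.032,  0.   ]), array([ 0.718, -0.42 ,  0.   ]), array([ 0.761, -0.006,  0.3  ]), array([0.687, 0.34 , 0.04 ]), array([0.679, 0.34 , 0.04 ])]
clock: 16.57
tool_pos: [0.4663, -0.1649, 0.1286]
orientation: [-179.7, -0.0, 81.2]
contact_force: [1.0, -0.5, -0.4]
finger_gap: 0.05
clock: 16.98
tool_pos: [0.4688, -0.1647, 0.0377]
orientation: [-179.7, 0.0, 81.3]
contact_force: [-0.1, 0.4, -0.2]
finger_gap: 0.0502
clock: 17.32
tool_pos: [0.4838, -0.167, 0.041]
orientation: [179.9, -0.0, 81.3]
contact_force: [-0.7, 0.2, 0.2]
finger_gap: 0.0496
```

```bash
python3 -m creep '[{"fingers":5,"dx":0,"dy":0.3,"dz":0,"turn":0},{"fingers":5,"dx":0,"dy":0.3,"dz":0,"turn":0},{"fingers":5,"dx":0,"dy":0.4,"dz":0,"turn":0},{"fingers":5,"dx":0,"dy":0.5,"dz":0,"turn":0},{"fingers":5,"dx":0,"dy":0.5,"dz":0,"turn":0}]'
python3 -m creep '[{"fingers":5,"dx":0,"dy":0.5,"dz":0,"turn":-0.014},{"fingers":5,"dx":0,"dy":0.5,"dz":0,"turn":-0.014},{"fingers":5,"dx":0,"dy":0.5,"dz":0,"turn":-0.014},{"fingers":5,"dx":0,"dy":0.5,"dz":0,"turn":-0.014},{"fingers":5,"dx":0,"dy":0.5,"dz":0,"turn":-0.014}]'
python3 -m creep '[{"fingers":5,"dx":0,"dy":0.5,"dz":0,"turn":-0.014},{"fingers":5,"dx":0,"dy":0.5,"dz":0,"turn":-0.014},{"fingers":5,"dx":0,"dy":0.5,"dz":0,"turn":-0.014},{"fingers":5,"dx":0,"dy":0.5,"dz":0,"turn":-0.014},{"fingers":5,"dx":0,"dy":0.5,"dz":0,"turn":-0.01}]'
python3 -c "
from h import *
rims(snap('top','t3'))"
```

```text
clock: 17.73
tool_pos: [0.5025, -0.1699, 0.0399]
orientation: [-180.0, -0.0, 81.3]
contact_force: [-2.7, -0.1, 2.1]
finger_gap: 0.0499
clock: 18.15
tool_pos: [0.5274, -0.1731, 0.0399]
orientation: [-180.0, -0.0, 85.4]
contact_force: [-3.0, 0.4, 0.8]
finger_gap: 0.0499
clock: 18.57
tool_pos: [0.5523, -0.1744, 0.0399]
orientation: [-180.0, -0.0, 89.2]
contact_force: [-2.0, -0.2, 1.8]
finger_gap: 0.0498
171 141 164 15 918 ctr [0.684 0.003] [(0.042, 0.3), (0.649, -90.6)]
131 177 33 25 632 ctr [0.515 0.415] [(0.087, -7.2), (0.118, -98.6)]
175 186 47 42 1489 ctr [0.448 0.214] [(0.181, -89.1), (0.161, -178.8)]
```

Pushing steadily at about 3 N, tool yaw 89 degrees to match the rail. About 10 cm to go.

```bash
python3 -m creep '[{"fingers":5,"dx":0,"dy":0.6,"dz":0,"turn":0},{"fingers":5,"dx":0,"dy":0.6,"dz":0,"turn":0},{"fingers":5,"dx":0,"dy":0.6,"dz":0,"turn":0},{"fingers":5,"dx":0,"dy":0.6,"dz":0,"turn":0},{"fingers":5,"dx":0,"dy":0.6,"dz":0,"turn":0}]'
python3 -m creep '[{"fingers":5,"dx":0,"dy":0.6,"dz":0,"turn":0},{"fingers":5,"dx":0,"dy":0.6,"dz":0,"turn":0},{"fingers":5,"dx":0,"dy":0.6,"dz":0,"turn":0},{"fingers":5,"dx":0,"dy":0.6,"dz":0,"turn":0},{"fingers":5,"dx":0,"dy":0.6,"dz":0,"turn":0}]'
python3 -m creep '[{"fingers":5,"dx":0,"dy":0.5,"dz":0,"turn":0},{"fingers":5,"dx":0,"dy":0.5,"dz":0,"turn":0},{"fingers":5,"dx":0,"dy":0.4,"dz":0,"turn":0},{"fingers":5,"dx":0,"dy":0.4,"dz":0,"turn":0},{"fingers":5,"dx":0,"dy":0.3,"dz":0,"turn":0}]'
python3 -m creep '[{"fingers":5,"dx":0,"dy":0.3,"dz":0,"turn":0},{"fingers":5,"dx":0,"dy":0.3,"dz":0,"turn":0}]'
```

```text
clock: 19.03
tool_pos: [0.5825, -0.1748, 0.0399]
orientation: [180.0, -0.0, 89.1]
contact_force: [-2.5, 0.7, 1.5]
finger_gap: 0.0501
clock: 19.45
tool_pos: [0.6124, -0.1752, 0.0399]
orientation: [-180.0, -0.0, 89.1]
contact_force: [-2.6, -0.2, 1.6]
finger_gap: 0.0504
clock: 19.87
tool_pos: [0.6332, -0.1756, 0.0399]
orientation: [180.0, -0.0, 89.1]
contact_force: [-2.1, 0.1, 1.9]
finger_gap: 0.0503
clock: 20.03
tool_pos: [0.639, -0.1757, 0.0399]
orientation: [-180.0, -0.0, 89.1]
contact_force: [-2.7, -0.1, 1.2]
finger_gap: 0.05
```

```bash
python3 -m creep '[{"fingers":5,"dx":0,"dy":0.3,"dz":0,"turn":0},{"fingers":5,"dx":0,"dy":0.3,"dz":0,"turn":0},{"fingers":5,"dx":0,"dy":0.3,"dz":0,"turn":0}]'
python3 -m creep '[{"fingers":5,"dx":0,"dy":0.2,"dz":0,"turn":0},{"fingers":5,"dx":0,"dy":0.2,"dz":0,"turn":0}]'
python3 -m creep '[{"fingers":5,"dx":0,"dy":0.2,"dz":0,"turn":0},{"fingers":5,"dx":0,"dy":0,"dz":0,"turn":0}]'
```

```text
clock: 20.28
tool_pos: [0.648, -0.1758, 0.0399]
orientation: [-180.0, -0.0, 89.1]
contact_force: [-2.6, 0.3, 2.1]
finger_gap: 0.0501
clock: 20.45
tool_pos: [0.652, -0.1759, 0.0399]
orientation: [-180.0, -0.0, 89.1]
contact_force: [-2.3, 0.2, 2.2]
finger_gap: 0.0502
clock: 20.62
tool_pos: [0.6542, -0.1759, 0.0399]
orientation: [180.0, 0.0, 89.1]
contact_force: [-2.2, -0.8, 2.5]
finger_gap: 0.0498
```

Not yet at the rail, so I creep on.

```bash
python3 -m creep '[{"fingers":5,"dx":0,"dy":0.2,"dz":0,"turn":0},{"fingers":5,"dx":0,"dy":0.2,"dz":0,"turn":0},{"fingers":5,"dx":0,"dy":0,"dz":0,"turn":0}]'
python3 -m creep '[{"fingers":5,"dx":0,"dy":0.2,"dz":0,"turn":0},{"fingers":5,"dx":0,"dy":0,"dz":0,"turn":0}]'
python3 -m creep '[{"fingers":5,"dx":0,"dy":0.15,"dz":0,"turn":0},{"fingers":5,"dx":0,"dy":0,"dz":0,"turn":0}]'
```

```text
clock: 20.87
tool_pos: [0.6581, -0.1759, 0.04]
orientation: [180.0, -0.0, 89.1]
contact_force: [-2.0, 1.0, 2.1]
finger_gap: 0.0501
clock: 21.03
tool_pos: [0.6589, -0.176, 0.0398]
orientation: [-179.9, -0.0, 89.1]
contact_force: [-7.2, 0.9, 5.4]
finger_gap: 0.0497
clock: 21.2
tool_pos: [0.6593, -0.1761, 0.0397]
orientation: [-179.7, -0.1, 89.1]
contact_force: [-11.7, 0.7, 9.0]
finger_gap: 0.0501
```

The pan is against the rail: force rose to 12 N with no further travel. I back off, lift out and clear the view.

```bash
python3 -m creep '[{"fingers":5,"dx":0,"dy":-0.3,"dz":0,"turn":0},{"fingers":5,"dx":0,"dy":-1.5,"dz":0,"turn":0},{"fingers":5,"dx":0,"dy":-1.5,"dz":0,"turn":0},{"fingers":5,"dx":0,"dy":0,"dz":0,"turn":0}]'
python3 -m creep '[{"fingers":5,"dx":0,"dy":0,"dz":-3.5,"turn":0},{"fingers":5,"dx":0,"dy":0,"dz":-4,"turn":0},{"fingers":5,"dx":0,"dy":0,"dz":-4,"turn":0},{"fingers":5,"dx":0,"dy":0,"dz":-4,"turn":0},{"fingers":5,"dx":0,"dy":0,"dz":-2,"turn":0}]'
python3 -m creep '[{"fingers":5,"dx":4,"dy":0,"dz":0,"turn":0},{"fingers":5,"dx":4,"dy":0,"dz":0,"turn":0},{"fingers":5,"dx":4,"dy":0,"dz":0,"turn":0},{"fingers":5,"dx":4,"dy":0,"dz":0,"turn":0},{"fingers":5,"dx":4,"dy":0,"dz":0,"turn":0}]'
python3 -m creep '[{"fingers":5,"dx":4,"dy":0,"dz":0,"turn":0},{"fingers":5,"dx":4,"dy":0,"dz":0,"turn":0},{"fingers":5,"dx":0,"dy":0,"dz":0,"turn":0},{"fingers":5,"dx":0,"dy":0,"dz":0,"turn":0}]'
python3 - <<'E'
from h import *
s=snap('top','t4');rims(s)
cv2.imwrite('pics/v12.png',cv2.resize(s['frame'][110:260,110:380,::-1],(800,444),interpolation=cv2.INTER_CUBIC))
E
```

```text
clock: 21.53
tool_pos: [0.6266, -0.176, 0.0399]
orientation: [-180.0, -0.0, 89.0]
contact_force: [0.1, -1.2, -0.4]
finger_gap: 0.0501
clock: 21.95
tool_pos: [0.6304, -0.176, 0.2208]
orientation: [179.6, 0.1, 89.1]
contact_force: [1.0, -1.4, 0.4]
finger_gap: 0.0501
clock: 22.37
tool_pos: [0.6319, 0.0268, 0.2154]
orientation: [179.9, -0.0, 89.1]
contact_force: [1.2, -0.4, 0.3]
finger_gap: 0.0501
clock: 22.7
tool_pos: [0.6329, 0.1085, 0.2147]
orientation: [180.0, -0.1, 89.4]
contact_force: [-0.3, -1.9, 0.4]
finger_gap: 0.0498
250 144 85 44 1677 ctr [ 0.616 -0.154] [(0.334, -89.1), (0.172, 179.9)]
131 177 33 25 623 ctr [0.515 0.415] [(0.087, -7.2), (0.118, -98.6)]
175 186 28 42 451 ctr [0.447 0.251] [(0.161, 1.8), (0.106, -89.1)]
187 197 15 23 320 ctr [0.441 0.23 ] [(0.055, -89.1), (0.086, -178.6)]
```

View pics/v12.png

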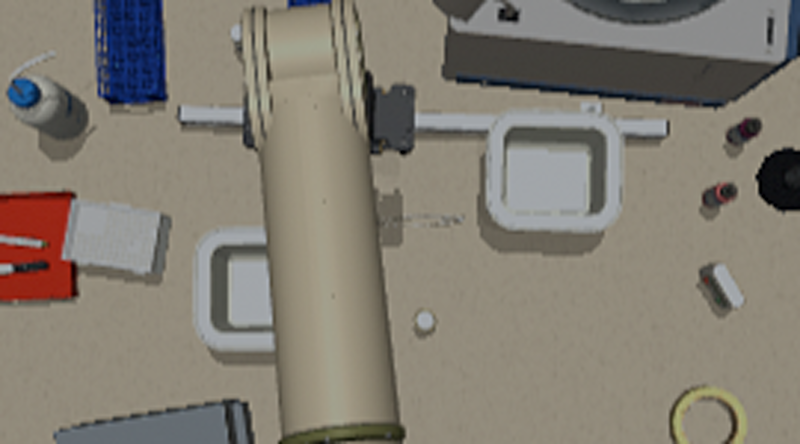

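The right pan stands on its base, its back rim over the rail and square by eye: front edge from (490,228) to (610,228). The neighbours look undisturbed. A final numerical check before handing in.

```bash
python3 - <<'E'
from h import *
s=vision.snapshot('top');a=s['frame'];hsv=cv2.cvtColor(a,cv2.COLOR_RGB2HSV)
m=((hsv[...,1]<28)&(hsv[...,2]>135)); m[:149]=0; m[:,:262]=0;m[:,332:]=0
m[149:152,:]&=False
n,l,st,_=cv2.connectedComponentsWithStats(m.astype('uint8')); i=1+np.argmax(st[1:,4])
rows=[(u,np.flatnonzero(l[:,u]==i).max()) for u in range(285,311)]
P=np.array([ray(s,u,v+.5,.095)[:2] for u,v in rows]);k=np.polyfit(P[:,1],P[:,0],1);print('front edge yaw',-np.degrees(np.arctan(k[0])),'x@-.175',np.polyval(k,-.175),'centre x',np.polyval(k,-.175)+.0815)
t=r.state();print(t['contact_force'],t['joint_velocities'])
r.job_done()
E
```

```text
front edge yaw -0.08460175166735806 x@-.175 0.528354321167053 centre x 0.6098543211670531
[0.50212505 0.06644212 0.09862009] [ 1.24544672 -0.41174377  0.89864638  0.3770291   0.10800396  0.06128354
  0.05037409]
the job is handed in; nothing more can be done
```

I tipped both pans, found the stamp under the right-hand one, and pushed that pan home against the rail. I have handed the job in; it took about 23 s of the 72 s, and no verdict was reported.

**Tipping:** Each pan was tipped in turn to an estimated 65–68°, past the 57° threshold, held there, and let back down. I stopped short of the 72° where the rim meets the bench, because by my estimate the gripper body would have met the side rims.

**Which pan:** The side camera saw the undersides only at a grazing angle. The left one was an even grey with nothing black on it. The right one showed alternating dark and light marks. The grey-level difference was small (minimum 54 against about 65), so the choice rests mainly on the left pan being plain.

**Last checks:**
- **At the rail:** During the final push the force rose from 2 to 12 N and the pan stopped moving.
- **Square:** In the top view the pushed pan's front edge is at about -0.1°; the rail measured -0.6 to -0.9°.
- **Gap to the rail:** The pan's centre came out at x ≈ 0.610 m. With the rail face at about 0.668 m that leaves a gap of roughly 2 mm, within calibration error.
- **Left pan:** It measured about 6 mm from where it started (limit 50 mm).
- **Surroundings:** The neighbouring objects looked undisturbed in the last picture, and the tip box measured unmoved. The arm is clear of everything.

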